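# Press two mended books in the lever-screw book press

### The arm

A 6-joint arm with a two-finger parallel gripper is mounted at the origin on the work surface. World frame = base frame: x ahead of the robot, y to its left, z up, the work surface at z = 0. Lengths are in m, angles in rad, forces in N, time in s.
With the tool pointing down it reaches from about 0.3 to 0.775 m from the base axis. Payload 14.6 kg.
Tool frame: the origin (TCP) lies at the very end of the fingers, on their centre line; the grasp point (between the pads) lies 19 mm behind it; z points along the fingers, y is the line along which they close (so a half turn about z gives the same grasp; the last joint's range is limited). The gripper opens to 85 mm and grips with 20 to 120 N. Pads are 22 mm wide; open, the fingers measure 114 mm over their backs; the gripper's body (76 mm by 85 mm) begins 54 mm behind the grasp point. The pads swing forward as they close: fully open they stand 13 mm farther back than shut.
Start: joints at [-1.372, 0.3, 1.521, -0, 1.321, -0.067], TCP at [0.144, -0.531, 0.231] pointing down, gripper open.
Joint ranges: [-3.03, 3.03], [-0.79, 2.21], [0.23, 2.52], [-1.04, 4.18], [0, 3.07], [-2.55, 2.55]. Speed limits (rad/s): [2.22, 2.22, 2.57, 3.14, 3.14, 3.14].

### API

Orientations are given as a unit quaternion [w, x, y, z].
In Python, from workcell import bot gives the robot as it stands. The module is installed in compiled form; this text tells all that it offers.
- The arm moves only by the tool jog_arm, never from a script. Its argument "motion" is a list of rows, each a list of 4 numbers: the shift along the tool's x, y, z in mm, then the turn about the tool's z in degrees. In form: [[tx, ty, tz, turn], ...]. A call has 1 to 20 rows; each row shifts and turns the commanded pose from where the row before left it, along the tool's axes as they then stand; what a row does not reach is not made up. A row lasts 1/8 s, in which the tool goes at most 62.5 mm and 10.7 degrees, less where a joint would pass 70% of its speed; a pose out of reach is approached as far as the arm can. A call is refused whole if a number of a shift passes 62.5 or a number of a turn 10.7, either way. A call with a gripper value outside its range is refused whole. "hand" is the opening, from 0 (shut) to 1 (fully open), set as the call begins (left out, the last holds). The fingers move at their own pace and stop on an object; "force" is the grip in N (left out, the last holds). Time passes only in rows, so rows that do not move let the fingers close. It gives the time, the measured TCP pose, the force, the opening and the grip force at its end, in the units of the state.
- bot.get_obs(): the state, without advancing time (a new reading comes with each control period).
- bot.camera(name): name is "scene" or "top"; returns the picture (480x640x3 uint8, red, green, blue); there is no depth.
- bot.camera_info(name): a dict with "fx", "fy", "cx", "cy" (pixels), "D" ([k1, k2, p1, p2, k3] as OpenCV has them; the pictures are not rectified), "T" (4x4, takes a point from camera to world coordinates). Camera axes: x right, y down, z forward; pixel columns grow to the right and rows downward; lengths in m; the calibration is good to about 2 mm. A picture is of the moment at which its call begins. camera_info takes no time and is no camera call.
- bot.sign_off(): hands the job in; it is judged then, once.
The state is a dict: "time_s": time; "joint_positions": joint angles; "dq": joint speeds; "joint_torque": joint torques, N m; "tool_pos": TCP position; "eef_rot": TCP orientation; "wrist_force": force on the tool from outside, world axes, zero at the start; "ft_torque": the same for the moment, N m; "gripper_width": opening from 0.0 (shut) to 1.0 (fully open); "finger_force": force on a finger pad.
Only numpy, scipy, OpenCV 4.12 (cv2) and the standard library are available. Lean on these libraries where they do the work, as an engineer would, in place of code of your own. Each camera call takes 0.05 s, during which the arm holds its last target. There are 200 camera calls.

### The job

Two small mended books must dry in the book press: lay the thick heavy one flat in the press's tray first, let go, and then lay the thin light one squarely on top of it, lengthwise like the tray. Then swing the press's arm fully home over them, screw its lever bolt clockwise until it is snug, and only then fold the lever down flat and let go. Leave everything else on the desk where it is.

Things in the scene. Friction and masses are not known exactly. Their poses are not given: they have to be found in the camera images.
- bed (a point): Centre of the tray floor of a small grey iron book press that stands on the desk and does not move; the floor is 10 mm above the desk. x (the tray's long way) points from the tray to the press's post, z up. Inside the low rim (6 mm high, 5 mm thick) the tray is 120 mm along x by 84 mm along y. The post, 24 mm thick, stands at x = +145 mm, y = 0; it carries a swing arm and is 111 mm high with the arm's hub and cap.
- swing (a joint): Swing arm of the press, turning on the upright post. 0 = fully home against its stop, the screw right above the tray centre; grows as the arm is swung away, anticlockwise seen from above, to 1.6 rad. Starts swung away. Slightly stiff (0.12 N m): it stays where it is left. Can be pushed with closed fingers on its flat side, or led by the lever.
- swing_mid (a point): Mid-thickness point on the swing arm's bar, 75 mm from the post axis and 96 mm above the desk. The bar is 18 mm wide and 18 mm high (top at 105 mm above the desk). x points from the screw towards the post, y is across the bar, z up; to swing the arm home push it towards its +y side (push on the -y side face).
- screw (a joint): Screw spindle through the end of the swing arm, upright, 145 mm from the post axis. The value grows clockwise seen from above (tightening) and the spindle sinks 4.2 mm per radian (fast thread). 0 = fully backed out, 2.4 rad = snug, at a hard stop. Turning takes 0.08 N m. Under it a sprung round pad (40 mm across, 1.2 N per mm) meets the top of the two stacked books about 7 mm below its backed-out height and then presses on them. It is turned by its upright lever like a key.
- flip (a joint): Flip lever on the screw's head. 0 = upright (open), 1.57 rad = folded down level (closed). At snug it folds towards the post and then lies along above the swing arm. Stiff (0.10 N m, about 2 N at its tip): stays where it is left.
- lever_pivot (a point): The lever's cross-pin, on the screw axis; at about 134 mm above the desk with the screw backed out, sinking with it to about 124 mm at snug. The axes turn with the lever: z points along the lever from the pin to its tip, x is the side towards which it folds, y is the pin's axis.
- lever_grip (a point): Point on the lever 50 mm from its pin, on the lever's middle plane, same axes as the pin point. The lever is a flat plain metal bar 66 mm long from pin to tip, 22 mm wide along y, 9 mm thick along x, standing upright at the start: pinch its flat faces (across x) from above near the grip point to turn it.
- thick_mid (a point): Centre of the thick, heavy little book bound in buff cloth, lying flat: 100 mm along x, 62 mm along y, 36 mm thick (z up), about 0.3 kg, four raised bands on the spine (-y side).
- thin_mid (a point): Centre of the thin, light little book bound in the same buff cloth, lying flat: 96 mm along x, 60 mm along y, 14 mm thick (z up), about 0.07 kg, plain spine.
- tome: Bystander: big old leather volume lying flat, 210 x 140 x 45 mm; origin under its centre.
- mug: Bystander: white mug, 76 mm across, 92 mm high; origin under its centre.
- stapler: Bystander: stapler, 130 x 36 x 51 mm; origin under its centre.
- penpot: Bystander: dark steel pen pot, 74 mm across, 100 mm high; origin under its centre.
- magnifier: Bystander: white hand magnifier lying flat, 90 mm round head at the origin, handle 140 mm to -x, 18 mm high.
- gluejar: Bystander: white glue jar, 60 mm across, 70 mm high; origin under its centre.
- tape: Bystander: tape dispenser, 140 x 50 x 74 mm; origin under its centre.
- pad: Sprung round pressing pad under the screw, 40 mm across and 8 mm thick, underside 4 mm below its origin; about 67 mm above the desk with the screw backed out. It does not turn with the screw.
Things that resemble listed ones, but are neither listed nor needed, are in the scene too. Leave any green look-alike of the part that bears thick_mid alone.

How it is judged:
By the outcome, as a careful person would: the job done as asked, in the order asked, and still so for the second after the job is handed in, with the robot touching nothing.
It also fails if it takes over 72 s, if anything falls off the work surface, if the arm or the gripper's body presses on something with over 40 N, if the wrist force passes 120 N, or if a joint passes its speed limit or range.

## Working session

There is one attempt and no reset: what is moved stays moved. The work goes in short steps, Python scripts to look and compute and a tool call to move; the robot and the scene stay as the last step left them, time stands still between calls to the robot, and variables do not carry over. Pictures are saved under pics/ and viewed, at most 10 in all, crops included, and the job is handed in when it is done.

Besides the shell and the picture viewer there is one more tool, called after "Emit:" as a command line: name --pt "numbers of a row" for each row, then --argument value for the rest. jog_arm: Moves the arm, as the interface text tells. Its arguments: {"type":"object","properties":{"motion":{"type":"array","items":{"type":"array","items":{"type":"number"}}},"hand":{"type":"number"},"force":{"type":"number"}},"required":["motion"]}

```bash
mkdir -p pics
python3 - <<'E'
from workcell import bot
import cv2,numpy as np
for n in("scene","top"):
    cv2.imwrite(f"pics/{n}0.png",bot.camera(n)[:,:,::-1]); i=bot.camera_info(n); print(n,{k:np.round(v,4).tolist() for k,v in i.items()})
print(bot.get_obs())
E
```

```text
scene {'fx': 556.9759, 'fy': 556.9759, 'cx': 326.786, 'cy': 239.2015, 'D': [-0.0921, 0.0, 0.0, 0.0, 0.0], 'T': [[-0.7221, 0.4881, -0.4902, 1.2259], [0.6918, 0.5092, -0.512, 0.6919], [-0.0003, -0.7088, -0.7054, 1.1069], [0.0, 0.0, 0.0, 1.0]]}
top {'fx': 445.3555, 'fy': 445.3555, 'cx': 322.5877, 'cy': 244.2237, 'D': [-0.094, 0.0, 0.0, 0.0, 0.0], 'T': [[-0.026, -0.982, 0.187, 0.2933], [-0.9996, 0.0275, 0.0057, -0.0387], [-0.0107, -0.1868, -0.9823, 1.4425], [0.0, 0.0, 0.0, 1.0]]}
{'time_s': 0.1, 'joint_positions': array([-1.37160179e+00,  3.00434733e-01,  1.52150985e+00, -1.06587320e-06,
        1.32065853e+00, -6.66150728e-02]), 'dq': array([ 0.00145233, -0.00066308, -0.00155486,  0.00213314,  0.0013733 ,
        0.0016533 ]), 'joint_torque': array([ 6.34614298e-04, -5.44376779e+01, -3.62370837e+01, -1.00494497e-04,
        3.02167085e-03,  5.14517154e-06]), 'tool_pos': array([ 0.14442997, -0.53049514,  0.23077139]), 'eef_rot': array([-5.04081970e-04,  9.91181005e-01,  1.32513997e-01, -3.39819104e-05]), 'wrist_force': array([ 0.41281683,  0.24237753, -0.31720626]), 'ft_torque': array([-0.0101023 , -0.02715004, -0.01354332]), 'finger_force': 0.0, 'gripper_width': 1.0008837176986902}
```

View pics/scene0.png

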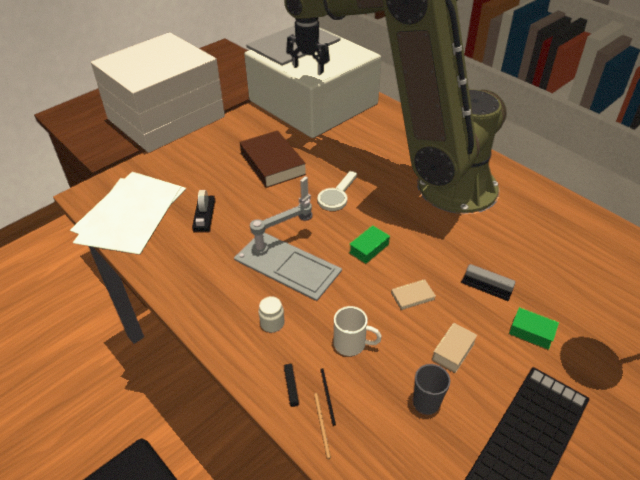

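View pics/top0.png

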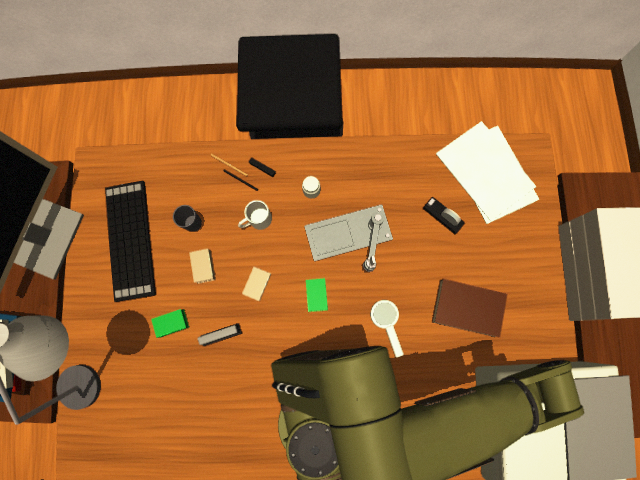

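Top view: press tray at (335,235), post (376,218), arm swung to the screw/lever at (370,265). There are two buff candidates, at top (202,266)/scene (455,346) and top (256,283)/scene (413,294). The green look-alikes are at top (316,295) and (170,322), and I'll leave them alone. I'll enlarge the view to confirm which buff book is thick.

Run:
```python
import cv2,numpy as np
s=cv2.imread("pics/scene0.png");t=cv2.imread("pics/top0.png")
a=cv2.resize(s[270:380,385:495],(400,400),interpolation=cv2.INTER_CUBIC)
b=cv2.resize(t[235:310,185:285][:, :],(400,300),interpolation=cv2.INTER_CUBIC)
c=cv2.resize(t[195:280,300:400],(400,300*85*4//(300*4)*4),interpolation=cv2.INTER_CUBIC) 
c=cv2.resize(t[200:275,300:400],(400,300),interpolation=cv2.INTER_CUBIC)
out=np.zeros((600,800,3),np.uint8);out[:400,:400]=a;out[:300,400:]=b;out[300:,400:]=c
d=s[170:300,230:345]; out[400:,:177]=cv2.resize(d,(177,200))
cv2.imwrite("pics/crop1.png",out)
```

```text
(no output)
```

View pics/crop1.png

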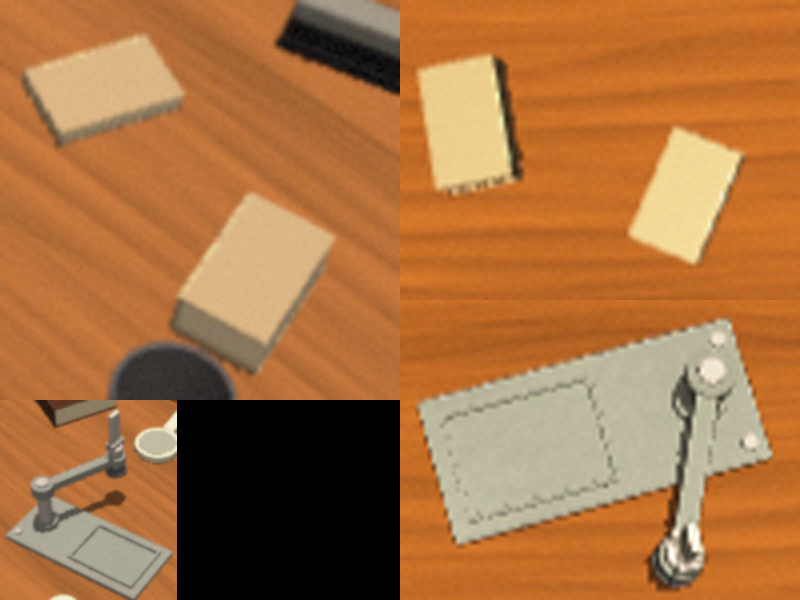

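The scene crop settles it: the book at scene (455,346)/top (202,266) has the tall side face, so it is thick_mid. The flat one at scene (413,294)/top (256,283) is thin_mid. Next I fit their poses and enlarge the press.

```bash
cat > h.py <<'E'
from workcell import bot
import cv2,numpy as np
from scipy.optimize import minimize,least_squares
from scipy.spatial.transform import Rotation as R
INF={n:bot.camera_info(n) for n in("scene","top")}
def proj(n,P):
    i=INF[n];T=np.linalg.inv(np.array(i["T"]));K=np.array([[i["fx"],0,i["cx"]],[0,i["fy"],i["cy"]],[0,0,1]])
    return cv2.projectPoints(np.atleast_2d(np.float64(P)),cv2.Rodrigues(T[:3,:3])[0],T[:3,3],K,np.array(i["D"]))[0][:,0]
def back(n,px,z):
    i=INF[n];T=np.array(i["T"]);K=np.array([[i["fx"],0,i["cx"]],[0,i["fy"],i["cy"]],[0,0,1]])
    u=cv2.undistortPoints(np.float64(px).reshape(-1,1,2),K,np.array(i["D"]))[:,0]
    d=np.c_[u,np.ones(len(u))]@T[:3,:3].T
    return T[:3,3]+d*((z-T[2,3])/d[:,2:])
def box(p,L,W,z0,z1):
    x,y,a=p;c,s=np.cos(a),np.sin(a)
    return np.array([[x+c*i*L/2-s*j*W/2,y+s*i*L/2+c*j*W/2,z] for z in(z0,z1) for i,j in((1,1),(1,-1),(-1,-1),(-1,1))])
def mask(img,c,r=45):
    h=cv2.cvtColor(img,cv2.COLOR_RGB2HSV);m=((h[...,0]<28)&(h[...,1]<150)&(h[...,2]>70)).astype(np.uint8)
    k,l=cv2.connectedComponents(m);return (l==l[c[1],c[0]]).astype(np.float32)
def fill(pts,S=4):
    f=np.zeros((480*S,640*S),np.uint8);cv2.fillConvexPoly(f,cv2.convexHull(np.int32(np.round((pts+.5)*S))),255)
    return cv2.resize(f,(640,480),interpolation=cv2.INTER_AREA)/255.
def fitbook(ims,ct,cs,L,W,H,z0=0.,a0=None):
    mt=mask(ims["top"],ct);ms=mask(ims["scene"],cs)
    p=back("top",np.argwhere(mt>0)[:,::-1],z0+H)[:,:2]
    r=cv2.minAreaRect(np.float32(p*1000));w,h=r[1];a=np.radians(r[2]+(90 if h>w else 0))
    x0=np.array([*p.mean(0),a])
    def cost(q,which=3):
        b=box(q,L,W,z0,z0+H);e=0
        if which&1:e+=np.abs(fill(proj("top",b[4:]))-mt).sum()
        if which&2:e+=np.abs(fill(proj("scene",b))-ms).sum()
        return e
    out=[]
    for w in(3,1,2):
        s=minimize(cost,x0,args=(w,),method="Nelder-Mead",options=dict(initial_simplex=x0+np.array([[0,0,0],[.01,0,0],[0,.01,0],[0,0,.1]]),maxiter=150))
        out.append((np.round(s.x[:2]*1000,1),round(np.degrees(s.x[2]),1),round(s.fun)))
    return out,int(mt.sum()),int(ms.sum()),np.round(np.array(r[1]),0)
E
python3 - <<'E'
from h import *
ims={n:cv2.imread(f"pics/{n}0.png")[:,:,::-1].copy() for n in INF}
print("thick",fitbook(ims,(202,264),(455,343),.1,.062,.036))
print("thin",fitbook(ims,(256,283),(413,292),.096,.06,.014))
t,s=ims["top"],ims["scene"]
out=np.zeros((600,800,3),np.uint8)
out[:,:400]=cv2.resize(s[175:310,230:350][:, :],(400,450),interpolation=cv2.INTER_CUBIC)[:450] if 0 else 0
A=cv2.resize(s[235:300,230:345],(800,452),interpolation=cv2.INTER_CUBIC)
cv2.imwrite("pics/crop2.png",A[:,:,::-1])
E
```

```text
thick ([(array([502.3, 364.2]), np.float64(11.0), 343), (array([502.4, 362.8]), np.float64(9.1), 52), (array([502. , 364.7]), np.float64(10.8), 278)], 631, 1559, array([106.,  68.]))
thin ([(array([440.9, 188.1]), np.float64(157.1), 94), (array([443.3, 187.7]), np.float64(156.8), 26), (array([439. , 187.9]), np.float64(156.5), 38)], 575, 881, array([63., 97.]))
```

View pics/crop2.png

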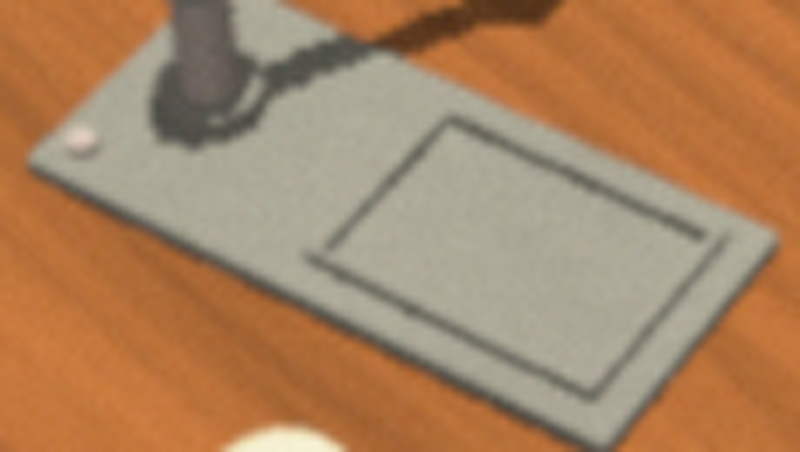

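Run:
```python
from h import *
def c(u,v): return (230+(u+.5)/6.957-.5,235+(v+.5)/6.954-.5)
L=[((330,248),(450,120),0,.060),((450,120),(705,235),1,-.042),((305,258),(592,397),1,.047),((592,397),(727,240),0,-.065)]
B=[(back("scene",[c(*a),c(*b)],.013)[:,:2],k,v) for a,b,k,v in L]
def res(q):
    x,y,a=q;Rm=np.array([[np.cos(a),np.sin(a)],[-np.sin(a),np.cos(a)]])
    return np.concatenate([((P-[x,y])@Rm.T)[:,k]-v for P,k,v in B])
s=least_squares(res,[.55,0,-1.3]);print(s.x[:2]*1000,np.degrees(s.x[2]),np.round(res(s.x)*1000,1))
x,y,a=s.x
C=[(310.8,229),(347.5,219.5),(353.5,245.5),(317.5,255.5)]
Q=back("top",C,.013);print("top centre",Q.mean(0)*1000)
ax=np.array([np.cos(a),np.sin(a)])
post=np.array([x,y])+.145*ax;print("post pred",post*1000,"top cap",back("top",[(377.7,217.3)],.111)*1000)
print("cap scene",proj("scene",[*post,.111]),proj("top",[*post,.111]))
# lever pivot/tip from both views
for th in np.radians(np.arange(70,111,5)):
    d=a+th+np.pi; p=post+.145*np.array([np.cos(d),np.sin(d)])
    print(round(np.degrees(th)),np.round(p*1000),np.round(proj("top",[[*p,.134],[*p,.2]]),1).tolist(),np.round(proj("scene",[[*p,.134],[*p,.2]]),1).tolist())
ims={n:cv2.imread(f"pics/{n}0.png") for n in INF}
o=np.zeros((600,800,3),np.uint8)
o[:,:400]=cv2.resize(ims["scene"][175:235,280:320],(400,600),interpolation=cv2.INTER_CUBIC)
o[:,400:]=cv2.resize(ims["top"][205:280,350:400],(400,600),interpolation=cv2.INTER_CUBIC)
cv2.imwrite("pics/crop3.png",o)
```

```text
[589.07176581 -60.41402584] -75.76454113432665 [ 0.1 -0.5  0.4 -0.9  0.4  0.1  1.  -0.5]
top centre [587.65655891 -62.96312679  13.        ]
post pred [ 624.72832479 -200.96156158] top cap [[ 626.40791303 -202.8737328   111.        ]]
cap scene [[256.72941298 223.08428699]] [[377.10815013 217.84550347]]
70 [ 480. -186.] [[375.4, 263.3], [377.9, 259.9]] [[301.2, 194.2], [300.4, 174.9]]
75 [ 480. -199.] [[379.7, 263.4], [382.4, 260.0]] [[298.3, 191.9], [297.4, 172.6]]
80 [ 480. -212.] [[383.9, 263.2], [386.8, 259.8]] [[295.1, 189.8], [294.1, 170.5]]
85 [ 482. -224.] [[388.1, 262.5], [391.3, 259.1]] [[291.7, 187.9], [290.6, 168.7]]
90 [ 484. -237.] [[392.2, 261.6], [395.6, 258.1]] [[288.0, 186.2], [286.8, 167.0]]
95 [ 488. -249.] [[396.2, 260.2], [399.8, 256.7]] [[284.1, 184.8], [282.8, 165.6]]
100 [ 493. -260.] [[400.1, 258.6], [403.8, 254.9]] [[280.0, 183.6], [278.6, 164.4]]
105 [ 498. -272.] [[403.7, 256.6], [407.6, 252.9]] [[275.8, 182.6], [274.3, 163.5]]
110 [ 505. -283.] [[407.2, 254.3], [411.3, 250.4]] [[271.5, 181.9], [269.8, 162.8]]
```

View pics/crop3.png

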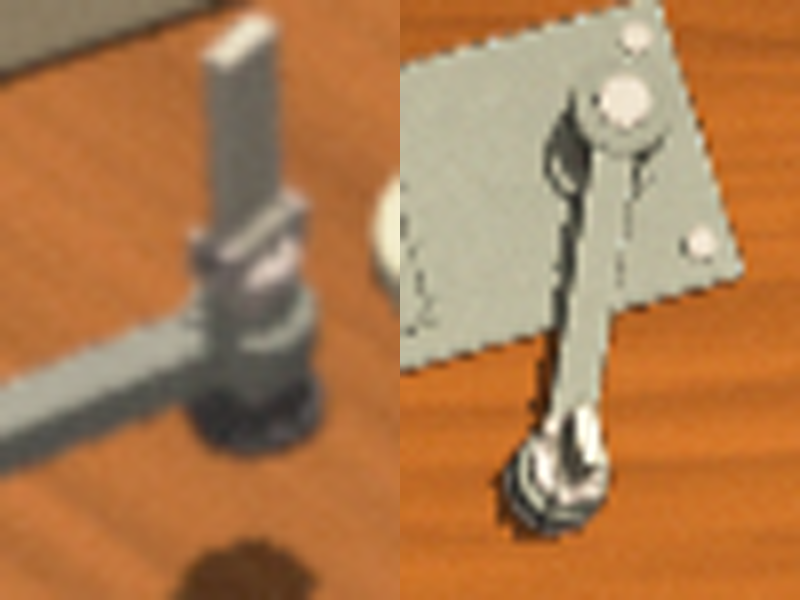

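Top view: pin near (372,262), swing about 64°. In the scene view the lever tip is near (304,179.5). The tray centre fits at (589,-60) mm with tray x at yaw -75.8°. Going to the thick book.

Emit:
jog_arm --pt "0 0 0 4.7" --pt "28.6 -45.2 4.5 0" --pt "28.6 -45.2 4.5 0" --pt "28.6 -45.2 4.5 0" --pt "28.6 -45.2 4.5 0" --pt "28.6 -45.2 4.5 0" --pt "28.6 -45.2 4.5 0" --pt "28.6 -45.2 4.5 0" --pt "28.6 -45.2 4.5 0" --pt "28.6 -45.2 4.5 0" --pt "28.6 -45.2 4.5 0" --pt "28.6 -45.2 4.5 0" --pt "28.6 -45.2 4.5 0" --pt "28.6 -45.2 4.5 0" --pt "28.6 -45.2 4.5 0" --pt "28.6 -45.2 4.5 0" --pt "28.6 -45.2 4.5 0" --pt "28.6 -45.2 4.5 0" --pt "28.6 -45.2 4.5 0" --pt "0 0 0 0" --hand 1 --force 40

```text
time_s: 2.6
tool_pos: [0.5017, 0.3655, 0.1483]
eef_rot: [0.0, 0.996, 0.093, -0.001]
wrist_force: [-0.5, -0.4, 0.3]
gripper_width: 0.999
finger_force: 0.0
```

Emit:
jog_arm --pt "0 1.5 40 0" --pt "0 0 40 0" --pt "0 0 36 0" --pt "0 0 20 0" --pt "0 0 0 0"

```text
time_s: 3.22
tool_pos: [0.5018, 0.3612, 0.0135]
eef_rot: [0.0, 0.996, 0.092, -0.001]
wrist_force: [-0.1, -1.0, 1.0]
gripper_width: 0.999
finger_force: 0.0
```

Emit:
jog_arm --pt "0 0 0 0" --pt "0 0 0 0" --pt "0 0 0 0" --pt "0 0 0 0" --pt "0 0 0 0" --pt "0 0 0 0" --hand 0 --force 40

```text
time_s: 3.98
tool_pos: [0.503, 0.3624, 0.0163]
eef_rot: [-0.001, 0.996, 0.092, 0.001]
wrist_force: [-0.7, -0.1, 6.5]
gripper_width: 0.712
finger_force: 44.6
```

Emit:
jog_arm --pt "0 0 -15 0" --pt "0 0 -30 0" --pt "0 0 -40 -10.4" --pt "0 0 -45 -10.4" --pt "0 0 0 -10.4" --pt "0 0 0 -10.4" --pt "0 0 0 -10.4" --pt "0 0 0 -10.4" --pt "0 0 0 -10.4" --pt "0 0 0 -10.4" --pt "0 0 0 -10.4" --pt "0 0 0 0" --pt "0 0 0 0"

```text
time_s: 5.6
tool_pos: [0.5022, 0.3618, 0.1448]
eef_rot: [0.0, 0.616, 0.787, 0.0]
wrist_force: [0.5, 0.3, -2.9]
gripper_width: 0.714
finger_force: 45.1
```

Emit:
jog_arm --pt "-30 -1 0 0" --pt "-57 -2 0 0" --pt "-57 -2.5 0 0" --pt "-57 -2.5 0 0" --pt "-57 -2.5 0 0" --pt "-57 -2.5 0 0" --pt "-57 -2 0 0" --pt "-38.8 -1.2 0 0" --pt "-20 -1 0 -0.3" --pt "0 0 0 0" --pt "0 0 0 0"

```text
time_s: 6.98
tool_pos: [0.5906, -0.0591, 0.1443]
eef_rot: [-0.0, 0.613, 0.79, 0.0]
wrist_force: [0.4, -0.4, -2.5]
gripper_width: 0.718
finger_force: 45.1
```

Run:
```python
from h import *
t=bot.camera("top");s=bot.camera("scene")
o=np.zeros((600,800,3),np.uint8)
o[:,:400]=cv2.resize(s[140:320,220:340],(400,600),interpolation=cv2.INTER_CUBIC)
o[:,400:]=cv2.resize(t[180:300,290:370+0],(400,600),interpolation=cv2.INTER_CUBIC)
cv2.imwrite("pics/c4.png",o[:,:,::-1])
```

```text
(no output)
```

View pics/c4.png

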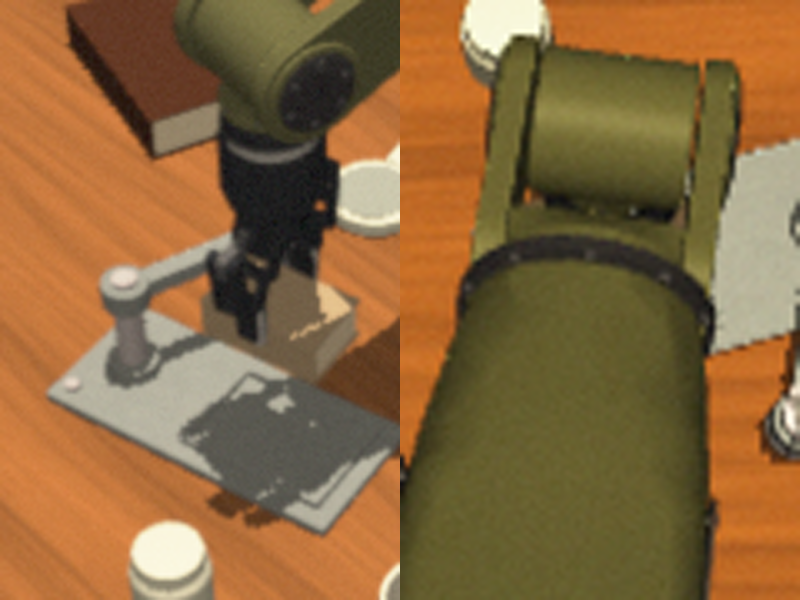

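The book hangs level over the tray (scene crop (280,320)). Lowering it now, watching the force.

Emit:
jog_arm --pt "-1 -1.9 25 0" --pt "0 0 40 0" --pt "0 0 30 0" --pt "0 0 15 0" --pt "0 0 3 0" --pt "0 0 2 0" --pt "0 0 1 0" --pt "0 0 0 0"

```text
time_s: 8.07
tool_pos: [0.5894, -0.0616, 0.0289]
eef_rot: [0.0, 0.613, 0.79, 0.0]
wrist_force: [-0.1, -0.1, -2.8]
gripper_width: 0.711
finger_force: 45.0
```

Emit:
jog_arm --pt "0 0 1 0" --pt "0 0 1 0" --pt "0 0 1 0" --pt "0 0 0 0"

```text
time_s: 8.57
tool_pos: [0.5892, -0.0616, 0.0263]
eef_rot: [0.0, 0.613, 0.79, -0.0]
wrist_force: [-5.6, 0.3, 9.2]
gripper_width: 0.712
finger_force: 46.5
```

Emit:
jog_arm --pt "0 0 0 0" --pt "0 0 0 0" --pt "0 0 0 0" --pt "0 0 0 0" --pt "0 0 -10 0" --pt "0 0 -40 0" --pt "0 0 -50 0" --pt "0 0 -30 0" --hand 1

```text
time_s: 9.57
tool_pos: [0.5896, -0.0617, 0.1587]
eef_rot: [0.001, 0.613, 0.79, 0.001]
wrist_force: [-0.2, -0.3, -0.8]
gripper_width: 1.0
finger_force: 0.0
```

Emit:
jog_arm --pt "46.5 -13.7 0 0" --pt "46.5 -13.7 0 0" --pt "46.5 -13.7 0 0" --pt "46.5 -13.7 0 0" --pt "46.5 -13.7 0 0" --pt "46.2 -13.8 0 0" --pt "0 0 20 -10.5" --pt "0 0 20 -10.5" --pt "0 0 20 -10.5" --pt "0 0 0 -10.5" --pt "0 0 0 -10.5" --pt "0 0 0 0" --pt "0 0 0 0"

```text
time_s: 11.2
tool_pos: [0.44, 0.1878, 0.0956]
eef_rot: [0.0, 0.202, 0.979, 0.0]
wrist_force: [-0.0, -0.2, -0.2]
gripper_width: 1.0
finger_force: 0.0
```

Run:
```python
from h import *
s=bot.camera("scene");t=bot.camera("top")
cv2.imwrite("pics/s5.png",s[:,:,::-1]);cv2.imwrite("pics/t5.png",t[:,:,::-1])
print(np.round(proj("scene",[.589,-.0604,.046])),np.round(proj("top",[.589,-.0604,.046])))
o=np.zeros((600,800,3),np.uint8)
o[:,:480]=cv2.resize(s[200:330,230:334],(480,600),interpolation=cv2.INTER_CUBIC)
o[:,480:]=cv2.resize(t[190:290,300:354],(320,600),interpolation=cv2.INTER_CUBIC)
cv2.imwrite("pics/c5.png",o[:,:,::-1])
```

```text
[[304. 262.]] [[332. 235.]]
```

View pics/c5.png

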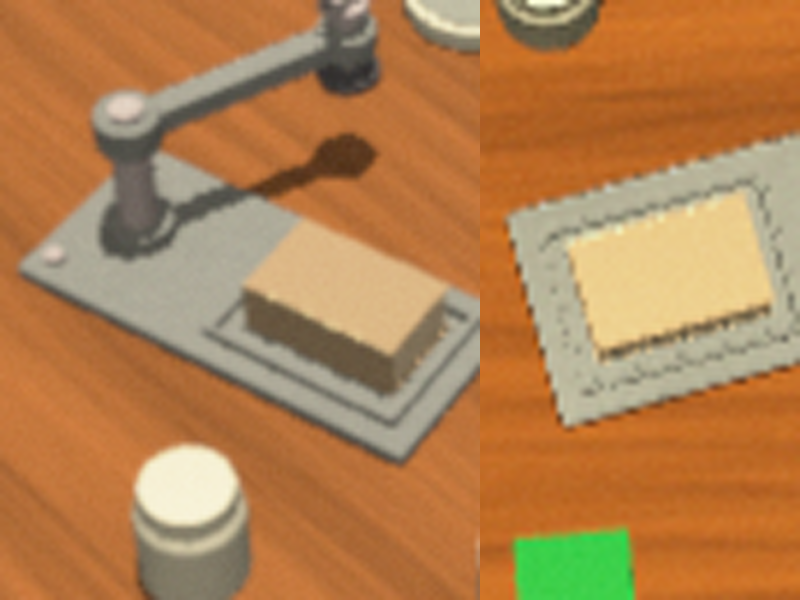

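The thick book lies flat inside the rim (scene crop (345,310)) and is well aligned. Next, the thin book.

Emit:
jog_arm --pt "0 0 30 0" --pt "0 0 30 0" --pt "0 0 20 0" --pt "0 0 8 0" --pt "0 0 3 0" --pt "0 0 1 0" --pt "0 0 0 0" --hand 0.86

```text
time_s: 12.18
tool_pos: [0.4402, 0.1879, 0.0038]
eef_rot: [0.0, 0.2, 0.98, 0.0]
wrist_force: [-0.1, 0.3, 0.1]
gripper_width: 0.865
finger_force: 0.0
```

```bash
sed -i 's/(h\[...,1\]<150)/(h[...,1]<150)\&(h[...,1]>60)/' h.py
python3 - <<'E'
from h import *
ims={"scene":cv2.imread("pics/s5.png")[:,:,::-1].copy(),"top":cv2.imread("pics/t5.png")[:,:,::-1].copy()}
print(fitbook(ims,(332,235),(304,260),.1,.062,.036,.01))
E
```

```text
([(array([585.3, -60.1]), np.float64(103.8), 632), (array([585.9, -60.5]), np.float64(107.0), 87), (array([585.3, -61.1]), np.float64(104.3), 543)], 688, 1583, array([ 71., 103.]))
```

Emit:
jog_arm --pt "0 0 0 0" --pt "0 0 0 0" --pt "0 0 0 0" --pt "0 0 0 0" --pt "0 0 0 0" --hand 0 --force 25

```text
time_s: 12.8
tool_pos: [0.4402, 0.1879, 0.0039]
eef_rot: [0.0, 0.2, 0.98, 0.0]
wrist_force: [-2.6, -0.7, 6.3]
gripper_width: 0.693
finger_force: 25.7
```

Emit:
jog_arm --pt "0 0 -10 0" --pt "0 0 -30 0" --pt "0 0 -40 10.5" --pt "0 0 -40 10.5" --pt "0 0 0 10.5" --pt "0 0 0 10.5" --pt "0 0 0 10.6" --pt "0 0 0 0" --pt "0 0 0 0"

```text
time_s: 13.92
tool_pos: [0.4399, 0.1878, 0.1236]
eef_rot: [0.0, 0.612, 0.791, 0.0]
wrist_force: [0.9, 0.6, -0.7]
gripper_width: 0.688
finger_force: 27.9
```

Emit:
jog_arm --pt "-26 7.7 0 0" --pt "-46 13.7 0 0" --pt "-46 13.7 0 0" --pt "-46 13.7 0 0" --pt "-46 13.7 0 0" --pt "-42.7 12.5 0 0" --pt "-26 7.7 0 0" --pt "0 0 30 0" --pt "0 0 25 0" --pt "0 0 10 0" --pt "0 0 3 0" --pt "0 0 0 0"

```text
time_s: 15.42
tool_pos: [0.5894, -0.0617, 0.0561]
eef_rot: [0.0, 0.613, 0.79, 0.0]
wrist_force: [1.0, -0.9, 0.3]
gripper_width: 0.695
finger_force: 27.9
```

Emit:
jog_arm --pt "0 0 2 0" --pt "0 0 2 0" --pt "0 0 1 0" --pt "0 0 0.5 0" --pt "0 0 0 0"

```text
time_s: 16.05
tool_pos: [0.5891, -0.0617, 0.05]
eef_rot: [0.0, 0.613, 0.79, 0.0]
wrist_force: [-2.5, -0.1, 3.3]
gripper_width: 0.689
finger_force: 28.3
```

Emit:
jog_arm --pt "0 0 0 0" --pt "0 0 0 0" --pt "0 0 -10 0" --pt "0 0 -40 0" --pt "0 0 -45 0" --pt "0 0 0 0" --hand 0.9

```text
time_s: 16.8
tool_pos: [0.5906, -0.062, 0.1492]
eef_rot: [0.003, 0.613, 0.79, 0.002]
wrist_force: [0.5, -0.5, -0.6]
gripper_width: 0.903
finger_force: 0.0
```

Emit:
jog_arm --pt "-36.4 -17.6 0 0" --pt "-36.4 -17.6 0 0" --pt "-36.4 -17.6 0 0" --pt "-36.4 -17.6 0 0" --pt "0 0 0 8.6" --pt "0 0 0 8.6" --pt "0 0 0 8.5" --pt "0 0 0 0" --hand 0

```text
time_s: 17.8
tool_pos: [0.5567, -0.2202, 0.1445]
eef_rot: [-0.0, 0.773, 0.634, -0.0]
wrist_force: [0.2, -0.6, -0.9]
gripper_width: 0.002
finger_force: 0.0
```

Run:
```python
from h import *
s=bot.camera("scene");t=bot.camera("top")
cv2.imwrite("pics/s6.png",s[:,:,::-1])
o=np.zeros((600,800,3),np.uint8)
o[:,:480]=cv2.resize(s[160:310,230:350],(480,600),interpolation=cv2.INTER_CUBIC)
o[:,480:]=cv2.resize(t[190:290,300:354],(320,600),interpolation=cv2.INTER_CUBIC)
cv2.imwrite("pics/c6.png",o[:,:,::-1])
```

```text
(no output)
```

View pics/c6.png

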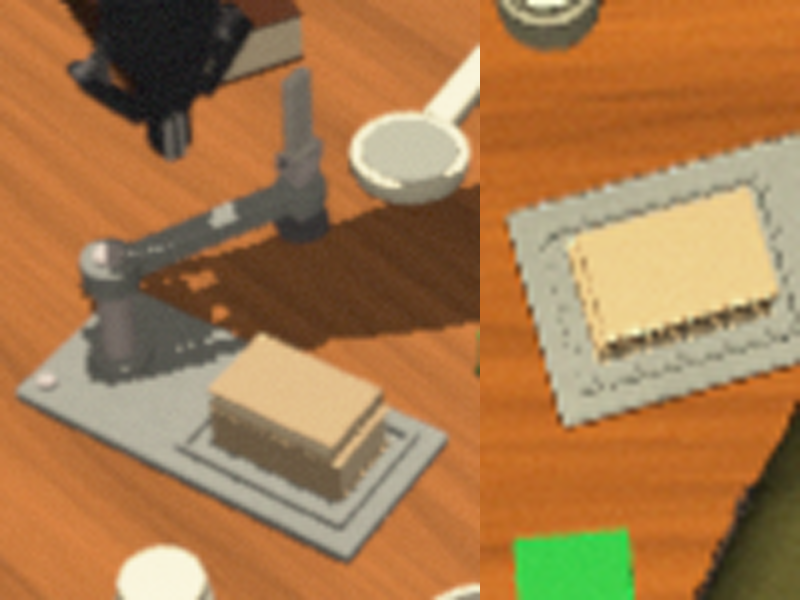

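The thin book sits squarely on the thick one (scene crop (295,390)). The closed fingers stand behind the swing arm at (170,140). Descending and pushing along the arc.

Emit:
jog_arm --pt "0 0 30 0" --pt "0 0 22 0" --pt "0 0 8 0" --pt "5 0 0 0" --pt "5 0 0 0" --pt "3 0 0 0" --pt "0 0 0 0"

```text
time_s: 18.77
tool_pos: [0.5597, -0.2073, 0.0853]
eef_rot: [0.0, 0.774, 0.634, 0.0]
wrist_force: [0.2, 0.2, 0.0]
gripper_width: -0.0
finger_force: 0.0
```

Emit:
jog_arm --pt "2 0 0 0" --pt "9.3 -2.2 0 8" --pt "9.3 -2.2 0 8" --pt "9.3 -2.2 0 8" --pt "9.3 -2.2 0 8" --pt "9.3 -2.2 0 8" --pt "9.3 -2.2 0 8" --pt "0 0 0 0"

```text
time_s: 19.77
tool_pos: [0.5773, -0.1522, 0.0847]
eef_rot: [-0.0, 0.964, 0.265, 0.0]
wrist_force: [-0.1, -1.0, -0.4]
gripper_width: 0.0
finger_force: 0.0
```

Emit:
jog_arm --pt "9.3 -2.2 0 8" --pt "9.3 -2.2 0 8" --pt "2 0 0 0" --pt "2 0 0 0"

```text
time_s: 20.27
tool_pos: [0.591, -0.141, 0.0845]
eef_rot: [-0.001, 0.992, 0.129, -0.006]
wrist_force: [-53.2, -11.2, 27.1]
gripper_width: -0.0
finger_force: 27.1
```

Hard against the stop, so I back off.

Emit:
jog_arm --pt "-6 0 0 0" --pt "-10 0 0 0" --pt "-15 0 -20 0" --pt "0 0 -50 0" --pt "0 0 -40 0" --pt "0 0 0 0" --hand 0

```text
time_s: 21.02
tool_pos: [0.5664, -0.1475, 0.198]
eef_rot: [0.001, 0.992, 0.128, 0.003]
wrist_force: [-0.1, -0.4, -0.3]
gripper_width: 0.003
finger_force: 0.0
```

Run:
```python
from h import *
s=bot.camera("scene");t=bot.camera("top")
cv2.imwrite("pics/s7.png",s[:,:,::-1]);cv2.imwrite("pics/t7.png",t[:,:,::-1])
for x in ((.589,-.0604),(.592,-.061)):print(np.round(proj("scene",[[*x,.134],[*x,.2]]),1).tolist(),np.round(proj("top",[[*x,.134],[*x,.2]]),1).tolist())
o=np.zeros((600,800,3),np.uint8)
o[:,:480]=cv2.resize(s[165:265,245:325],(480,600),interpolation=cv2.INTER_CUBIC)
o[:,480:]=cv2.resize(t[190:265,310:350],(320,600),interpolation=cv2.INTER_CUBIC)
cv2.imwrite("pics/c7.png",o[:,:,::-1])
```

```text
[[302.6, 237.5], [301.7, 217.9]] [[331.9, 228.8], [332.1, 223.7]]
[[301.5, 237.9], [300.6, 218.4]] [[332.1, 227.8], [332.3, 222.6]]
```

View pics/c7.png

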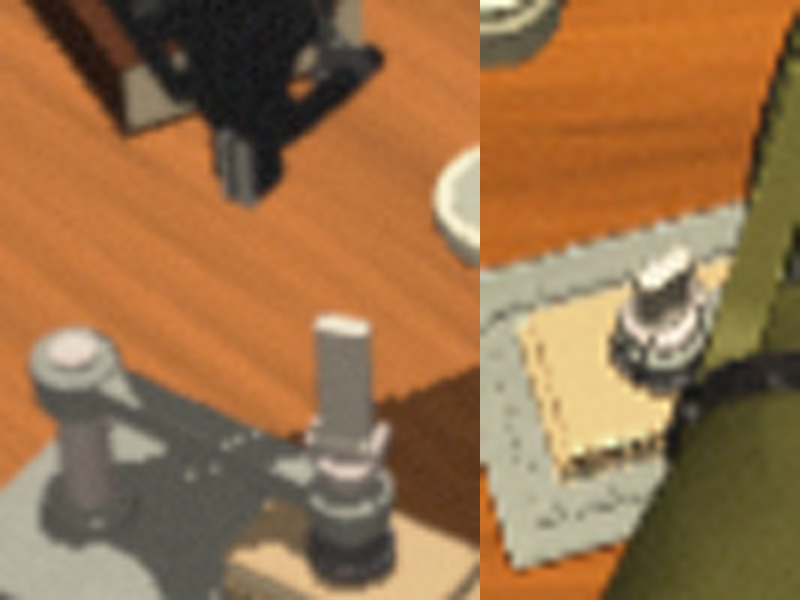

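The arm is home: lever tip at scene (302,219) and top (333,223), over the tray centre. The lever's wide axis is at about yaw 126° and its pinch axis at about 36°. Moving to pinch it.

Emit:
jog_arm --pt "0 0 -28 0" --pt "23 -38.2 0 0" --pt "22.9 -38.1 0 0" --pt "0 0 0 -10.1" --pt "0 0 0 -10.1" --pt "0 0 0 -10.1" --pt "0 0 0 -10.1" --pt "0 0 0 -10.1" --pt "0 0 0 -10.1" --pt "0 0 0 -10.1" --pt "0 0 0 -10.1" --pt "0 0 0 -10.1" --pt "0 0 0 -10.1" --pt "0 0 0 -10.1" --pt "0 0 0 0" --pt "0 0 0 0" --hand 0.6

```text
time_s: 23.12
tool_pos: [0.5905, -0.0617, 0.222]
eef_rot: [-0.001, 0.458, 0.889, -0.0]
wrist_force: [-0.7, 0.6, 0.2]
gripper_width: 0.601
finger_force: 0.0
```

Emit:
jog_arm --pt "0 0 25 0" --pt "0 0 25 0" --pt "0 0 7 0" --pt "0 0 0 0"

```text
time_s: 23.62
tool_pos: [0.5908, -0.0617, 0.1659]
eef_rot: [-0.0, 0.457, 0.89, -0.0]
wrist_force: [0.2, 0.1, 0.6]
gripper_width: 0.598
finger_force: 0.0
```

Emit:
jog_arm --pt "0 0 0 0" --pt "0 0 0 0" --pt "0 0 0 0" --pt "0 0 0 0" --pt "0 0 0 0" --hand 0 --force 40

```text
time_s: 24.25
tool_pos: [0.591, -0.0617, 0.1665]
eef_rot: [0.0, 0.456, 0.89, 0.0]
wrist_force: [-1.4, -0.2, 5.5]
gripper_width: 0.095
finger_force: 42.4
```

Emit:
jog_arm --pt "0 0 0.6 9" --pt "0 0 0.6 9" --pt "0 0 0.7 9" --pt "0 0 0.6 9" --pt "0 0 0.7 9" --pt "0 0 0.6 9" --pt "0 0 0.7 9" --pt "0 0 0.6 9" --pt "0 0 0.7 9" --pt "0 0 0 0"

```text
time_s: 25.5
tool_pos: [0.5912, -0.0618, 0.1606]
eef_rot: [0.0, 0.925, 0.381, 0.001]
wrist_force: [2.3, -0.2, 4.7]
gripper_width: 0.096
finger_force: 42.4
```

```bash
python3 -c "
from h import *
o=bot.get_obs();print(o['ft_torque'],o['wrist_force'],o['eef_rot'],o['joint_positions'])"
```

```text
[-0.04053072 -0.43989384 -0.09290291] [ 2.33740646 -0.22114112  4.69586922] [4.26172401e-04 9.24614238e-01 3.80903891e-01 7.44555275e-04] [-1.65749345e-01  4.60335906e-01  1.47027972e+00  6.72261757e-05
  1.20926239e+00  6.23475581e-01]
```

Emit:
jog_arm --pt "0 0 0.5 7" --pt "0 0 0.5 7" --pt "0 0 0.5 7" --pt "0 0 0.3 5" --pt "0 0 0 0"

```text
time_s: 26.12
tool_pos: [0.5912, -0.0619, 0.1587]
eef_rot: [0.0, 0.986, 0.165, 0.001]
wrist_force: [3.1, -2.2, 5.7]
gripper_width: 0.097
finger_force: 42.4
```

```bash
python3 -c "
from h import *
o=bot.get_obs();print(o['ft_torque'],o['eef_rot'],np.degrees(2*np.arctan2(o['eef_rot'][2],o['eef_rot'][1])))"
```

```text
[-0.3327758  -0.70963397 -0.13127485] [3.67113055e-04 9.86371420e-01 1.64531740e-01 7.70690198e-04] 18.94007378001957
```

Emit:
jog_arm --pt "0 0 0.3 5" --pt "0 0 0.2 3" --pt "0 0 0 0"

```text
time_s: 26.5
tool_pos: [0.5912, -0.0619, 0.1583]
eef_rot: [0.0, 0.995, 0.096, 0.001]
wrist_force: [4.1, -2.1, 5.5]
gripper_width: 0.097
finger_force: 44.5
```

```bash
python3 -c "
from h import *
o=bot.get_obs();print(o['ft_torque'],np.degrees(2*np.arctan2(o['eef_rot'][2],o['eef_rot'][1])))"
```

```text
[-0.36143725 -0.61493879  0.85721484] 11.042748232636077
```

The moment jumped to 0.86 N m at the hard stop, with the fold side facing the post, so the screw is snug. Release, rise, close and go to the far side of the lever.

Emit:
jog_arm --pt "0 0 0 0" --pt "0 0 0 0" --pt "0 0 0 0" --pt "0 0 -20 0" --pt "0 0 -35 0" --pt "0 0 0 -3.2" --pt "0 0 0 0" --hand 0.6

```text
time_s: 27.38
tool_pos: [0.5906, -0.0617, 0.2126]
eef_rot: [-0.0, 0.993, 0.121, -0.0]
wrist_force: [0.1, -0.5, -0.0]
gripper_width: 0.601
finger_force: 0.0
```

Emit:
jog_arm --pt "0 -20 0 0" --pt "0 -30 0 0" --pt "0 0 0 0" --pt "0 0 0 0" --hand 0

```text
time_s: 27.88
tool_pos: [0.5786, -0.0129, 0.2125]
eef_rot: [0.0, 0.993, 0.121, -0.0]
wrist_force: [-0.6, -0.5, -0.5]
gripper_width: -0.001
finger_force: 0.0
```

Run:
```python
from h import *
s=bot.camera("scene");t=bot.camera("top")
o=bot.get_obs();th=2*np.arctan2(o['eef_rot'][2],o['eef_rot'][1]);d=o['tool_pos'][:2]-[.591,-.062]
print(np.degrees(th),d@[np.sin(th),-np.cos(th)],d@[np.cos(th),np.sin(th)],o['tool_pos'][2])
print(np.round(proj("scene",[[.591,-.062,.124],[.591,-.062,.19]]),1).tolist())
o=np.zeros((600,800,3),np.uint8)
o[:,:480]=cv2.resize(s[165:265,245:325],(480,600),interpolation=cv2.INTER_CUBIC)
o[:,480:]=cv2.resize(t[190:265,310:350],(320,600),interpolation=cv2.INTER_CUBIC)
cv2.imwrite("pics/c8.png",o[:,:,::-1])
```

```text
13.895220665810546 -0.05003316205297238 -0.00028876045877341904 0.2124868108487748
[[301.7, 240.4], [300.8, 221.0]]
```

View pics/c8.png

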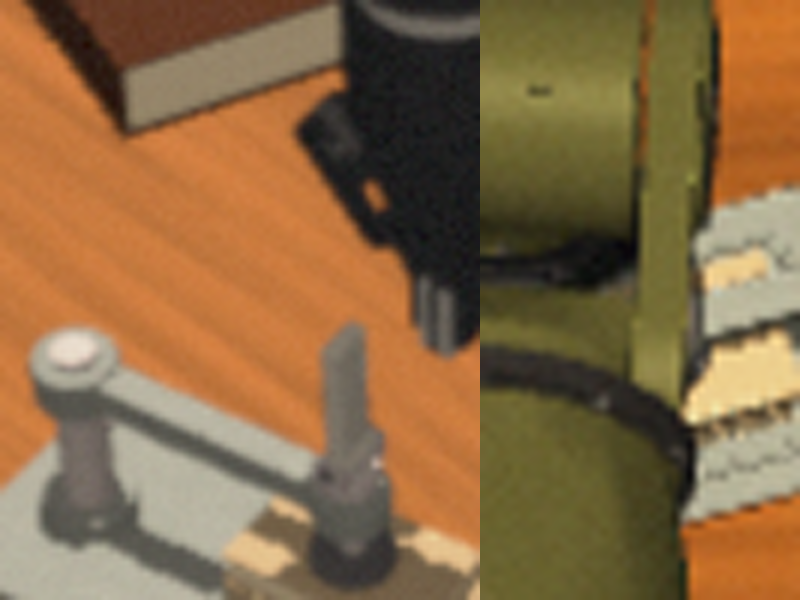

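Scene crop: the screw head has dropped, the arm is home at (200,430), the lever is upright at (345,390), and the closed fingers are on the far side at (440,320). Folding towards the post (tool +y).

Emit:
jog_arm --pt "0 0 25 0" --pt "0 0 22.5 0" --pt "0 28 0 0" --pt "0 10 0 0" --pt "0 10 0 0" --pt "0 11 0 0" --pt "0 11 2.5 0" --pt "0 0 0 0"

```text
time_s: 28.98
tool_pos: [0.5957, -0.0819, 0.1626]
eef_rot: [0.0, 0.993, 0.121, 0.0]
wrist_force: [-0.6, -0.2, -0.4]
gripper_width: 0.002
finger_force: 0.0
```

Emit:
jog_arm --pt "0 5 5 0" --pt "0 4 5 0" --pt "0 3 6 0" --pt "0 3 6 0" --pt "0 2 6 0" --pt "0 1 4 0" --pt "0 0 1 0"

```text
time_s: 29.85
tool_pos: [0.5998, -0.0986, 0.1293]
eef_rot: [-0.0, 0.993, 0.121, -0.0]
wrist_force: [0.3, -1.9, 1.7]
gripper_width: 0.001
finger_force: 1.1
```

Contact is light, so I press slowly onto the fold stop.

Emit:
jog_arm --pt "0 0 1 0" --pt "0 0 1 0" --pt "0 0 0.5 0" --pt "0 0 0 0"

```text
time_s: 30.35
tool_pos: [0.6001, -0.0988, 0.128]
eef_rot: [0.0, 0.993, 0.121, 0.0]
wrist_force: [-0.5, -0.8, 8.6]
gripper_width: -0.002
finger_force: 3.9
```

Emit:
jog_arm --pt "0 0 1.5 0" --pt "0 0 0 0"

```text
time_s: 30.6
tool_pos: [0.6005, -0.0989, 0.1274]
eef_rot: [0.001, 0.993, 0.121, 0.001]
wrist_force: [-1.9, -2.0, 14.6]
gripper_width: 0.002
finger_force: 7.1
```

Emit:
jog_arm --pt "0 0 -8 0" --pt "0 0 -40 0" --pt "0 0 -50 0" --pt "-50 0 -20 0" --pt "-60 0 0 0" --pt "-60 0 0 0" --pt "-50 -20 0 0" --pt "0 -60 0 0" --pt "0 -60 0 0" --pt "0 -60 0 0" --pt "0 -50 0 0" --pt "0 0 0 0"

```text
time_s: 32.1
tool_pos: [0.3251, 0.0936, 0.2437]
eef_rot: [-0.0, 0.992, 0.124, -0.0]
wrist_force: [-0.1, -0.1, -0.2]
gripper_width: 0.002
finger_force: 0.0
```

Run:
```python
from h import *
s=bot.camera("scene");t=bot.camera("top");o=bot.get_obs();print(o['time_s'],o['tool_pos'],o['wrist_force'])
cv2.imwrite("pics/s9.png",s[:,:,::-1]);cv2.imwrite("pics/t9.png",t[:,:,::-1])
# did bystanders change? diff vs initial, listed as blobs
for n,im in(("scene",s),("top",t)):
    d=cv2.absdiff(cv2.imread(f"pics/{n}0.png")[:,:,::-1],im).max(2)
    k,l,st,c=cv2.connectedComponentsWithStats((cv2.medianBlur(d,3)>40).astype(np.uint8))
    print(n,[st[i].tolist() for i in range(1,k) if st[i][4]>25])
# lever: brightness profile along arm in scene: pin -> tip predicted when folded
u=np.array([.246,-.969])
for z in(.1285,.12):print(z,np.round(proj("scene",[[*(np.array([.589,-.0604])+u*a),z] for a in(0,.03,.066)]),1).tolist())
```

```text
32.2 [0.32596714 0.0912787  0.24368352] [ 0.80672914 -0.04498272 -1.0702311 ]
scene [[284, 0, 77, 75, 2555], [362, 0, 13, 14, 133], [386, 0, 74, 145, 5005], [418, 0, 6, 13, 58], [461, 0, 59, 54, 1654], [490, 0, 114, 180, 6483], [509, 3, 26, 36, 311], [455, 44, 29, 20, 210], [468, 44, 38, 46, 474], [466, 66, 6, 8, 35], [294, 75, 30, 14, 248], [455, 84, 12, 12, 94], [487, 105, 19, 11, 50], [457, 107, 15, 11, 93], [474, 123, 7, 9, 37], [286, 129, 141, 99, 5017], [426, 128, 19, 4, 43], [404, 146, 7, 16, 66], [262, 176, 65, 110, 2787], [463, 177, 71, 54, 1915], [380, 212, 92, 65, 1735], [391, 280, 44, 30, 837], [432, 323, 44, 50, 1266]]
top [[315, 219, 58, 31, 781], [362, 224, 17, 49, 348], [189, 249, 27, 34, 720], [207, 267, 300, 213, 29983], [494, 360, 90, 90, 5101], [302, 414, 11, 5, 33], [309, 420, 27, 45, 476], [288, 423, 13, 12, 34], [289, 436, 23, 39, 227]]
0.1285 [[302.6, 239.0], [292.7, 234.6], [281.0, 229.3]]
0.12 [[302.7, 241.4], [292.9, 237.0], [281.2, 231.7]]
```

Run:
```python
from h import *
a=cv2.cvtColor(cv2.imread("pics/s9.png"),cv2.COLOR_BGR2HSV);b=cv2.cvtColor(cv2.imread("pics/s7.png"),cv2.COLOR_BGR2HSV)
# S map: grey metal low, wood/book high
print("before (upright)");print(b[214:246:2,276:312:2,1]);print("now");print(a[214:246:2,276:312:2,1])
```

```text
before (upright)
[[176 173 178 173 174 173 171 171 182 177 176 176 177 180 174 177 178 178]
 [174 177 175 181 173 177 174 178 175 173 174 162 161 167 176 173 177 174]
 [175 172 179 175 174 174 172 170 174 176 168  55  35  58  82 126 174 179]
 [171 178 175 178 176 177 175 175 177 177 168  53  40  42  41  81 174 175]
 [174 174 176 180 170 175 177 177 178 178 173  65  45  47  44 110 170 174]
 [175 176 176 173 176 177 175 173 171 178 173  74  45  44  41 103 176 178]
 [177 171 180 177 174 176 174 176 176 177 175  79  45  43  43  82 175 179]
 [175 175 176 173 177 179 176 177 179 176 175  76  40  44  44  88 178 175]
 [164 173 176 175 173 175 178 175 178 173 171  78  45  39  41  82 175 177]
 [ 43  90 150 170 179 179 177 173 176 175 179  88  43  42  43  47 165 173]
 [ 23  25  38  84 160 170 175 174 178 175 156  63  44  43  42  49 144 169]
 [ 22  25  28  29  38  56 123 167 170 172  95  43  43  41  44  40  46 118]
 [ 33  32  28  27  29  30  33  47  88 132  47  40  42  44  41  45  37 137]
 [ 24  21  28  28  30  32  26  28  27  29  41  40  37  42  43  45  43 159]
 [ 28  27  24  26  24  26  24  29
[... 622 characters left out ...]
178 181 180 171 174 172]
 [177 177 172  94  43  90 141 174 178 176 176 174 181 178 176 181 175 177]
 [130 168  94  36  36  37  37  80 134 167 174 175 176 177 177 177 180 169]
 [ 32  56  52  39  35  34  35  40  44  75 105 162 175 174 177 174 176 175]
 [ 27  28  33  44  47  39  35  36  37  38  38  53  98 148 107 161 174 180]
 [ 31  31  31  30  42  42  45  40  38  38  35  38  39  54  43  50 113 174]
 [ 22  32  26  26  23  29  41  49  46  43  36  36  39  38  39  43  63 173]
 [ 28  30  19  28  26  25  24  26  36  43  46  43  42  39  43  43  72 171]
 [ 31  26  32  29  28  23  29  29  22  30  32  39  44  41  41  42  75 174]
 [ 31  31  31  32  29  23  31  28  21  24  30  30  39  37  41  39  42 133]]
```

The lever lies flat along the arm, with its tip at the predicted scene pixel (281,229). The robot is clear of everything.

```bash
python3 -c "
from workcell import bot
print(bot.sign_off())"
```

```text
the job is handed in; nothing more can be done
None
```

The job is handed in at about 32 s: thick book flat in the tray with the thin one squarely on top, arm home, screw snug and lever folded flat. All of this was checked by camera or force readings, but `sign_off` gave no verdict.

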